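# Push a rim carriage past its spring catch

## Robot

A 7-joint arm with a two-finger parallel gripper is mounted at the origin on a cart in front of the work surface, level with it; the furniture and walls round the work are solid. World frame = base frame: x ahead of the robot, y to its left, z up, the work surface at z = 0. Lengths are in m, angles in rad, forces in N, time in s.
With the tool pointing down it reaches from about 0.4 to 0.875 m from the base axis. Payload 6.5 kg.
Tool frame: the origin (TCP) lies at the very end of the fingers, on their centre line; the grasp point (between the pads) lies 19 mm behind it; z points along the fingers, y is the line along which they close (so a half turn about z gives the same grasp; the last joint's range is limited). The gripper opens to 85 mm and grips with 20 to 120 N. Pads are 22 mm wide; open, the fingers measure 114 mm over their backs; the gripper's body (76 mm by 85 mm) begins 54 mm behind the grasp point. The pads swing forward as they close: fully open they stand 13 mm farther back than shut.
Start: joints at [-1.361, 0.536, -0.004, 1.538, 0.003, 1.067, -0.071], TCP at [0.177, 0.625, 0.231] pointing down, gripper open.
Joint ranges: [-2.7, 2.7], [-0.37, 2.16], [-1.27, 1.26], [0.24, 2.4], [-1.31, 4.45], [0.19, 1.91], [-2.76, 2.76]. Speed limits (rad/s): [2.39, 2.39, 3.14, 3.14, 3.14, 3.14, 3.14].

## Interface

Orientations are given as a rotation vector (axis times angle).
In Python, from station import * gives the robot as it stands.
- The arm moves only by the tool move_arm, never from a script. Its argument "plan" is a list of rows, each a list of 3 entries, a list of its own where there are three numbers: the finger opening in cm, from 0 to 8.54, then the shift along the tool's x, y, z in cm, then the turn, a rotation vector about the tool's x, y, z in degrees. In form: [[claw, [tx, ty, tz], [wx, wy, wz]], ...]. A call has exactly 8 rows; each row is the pose to reach, as a shift and turn from the pose commanded when the call began, along the tool's axes at that moment; what a row does not reach only later rows make up. A row lasts 1/8 s, in which the tool goes at most 62.5 mm and 10.7 degrees, less where a joint would pass 70% of its speed; a pose out of reach is approached as far as the arm can. A call with a gripper value outside its range is refused whole. The fingers move at their own pace and stop on an object; "force" is the grip in N (left out, the last holds). Time passes only in rows, so rows that repeat a pose let the fingers close, or fill a call up. It gives the time, the measured TCP pose, the force, the opening and the grip force at its end, in the units of the state.
- state(): the state, without advancing time (a new reading comes with each control period).
- capture(name): name is "scene" or "top" or "wrist"; returns (picture, depth): 400x640x3 uint8, red, green, blue; 400x640 float32, m along the optical axis (not along the pixel's ray), 0 where there is no reading.
- camera_params(name): a dict with "fx", "fy", "cx", "cy" (pixels), "R" (3x3) and "t" (3): a world point X has camera coordinates R X + t. Camera axes: x right, y down, z forward; pixel columns grow to the right and rows downward; lengths in m; the calibration is good to about 2 mm. The wrist camera is an equidistant fisheye: a pixel r from the principal point sees the ray r / f radians off the axis. A picture is of the moment at which its call begins: read the wrist's pose just before it. camera_params takes no time and is no camera call; for the wrist camera it gives the pose at the moment of the call.
- close_job(): hands the job in; it is judged then, once.
The state is a dict: "t": time; "joint_positions": joint angles; "joint_vel": joint speeds; "joint_torque": joint torques, N m; "eef_pos": TCP position; "eef_rot": TCP orientation; "ft_force": force on the tool from outside, world axes, zero at the start; "torque": the same for the moment, N m; "grip_width": finger opening in m; "grip_force": force on a finger pad.
Only numpy, scipy, OpenCV 4.12 (cv2) and the standard library are available. Lean on these libraries where they do the work, as an engineer would, in place of code of your own. Each camera call takes 0.05 s, during which the arm holds its last target. There are 200 camera calls.

## Task

Press the steel spring bar of the slide jig down with the fingertips and, while it is held down, push the wooden carriage over the bar's catch; then push the carriage on up to the wooden end stop, so that the catch springs up behind it and locks it there. Only press and push: nothing is gripped or lifted, and the tin, bottle, jar and sanding block stay where they are.

Things in the scene. Friction and masses are not known exactly. Their poses are not given: they have to be found in the camera images.
- jig: Slide jig fixed on the bench: plywood bed 315 x 124 x 18 mm (x -190 to +125, y -62 to +62 mm from the origin, which is on the bench; z up). The carriage slides along its +x to a wooden end stop (face at x = +103 mm, top z = 68 mm). Steel-topped side guides (top z = 37 mm) run its whole length, hold the carriage down and leave the middle 76 mm open (y -38 to +38).
- bar (a joint): How far the spring bar is pressed down (m): 0 up, 0.014 fully down; springs back when let go. 2 N to start, 6 N fully down. Its catch blocks the carriage until it is 8 mm down; 10 to 13 mm is safe. Once the carriage's front is 5 mm or more over the catch, the carriage keeps the catch down by itself.
- bar_top (a point): Point on the flat top of the steel spring bar near its push end, at jig x = -150, y = 0, z = 36 mm when up; it sinks with the bar. The bar is 26 mm wide and runs along the jig's centre line from jig x = -180 to -5 mm; fingers may press and slide anywhere along it behind the carriage.
- bar_catch (a point): Centre of the top face of the square catch at the bar's front end (jig x -5 to +7 mm, 26 mm wide), 12 mm higher than the bar: jig z = 48 mm when up, 40 mm when the carriage is over it. Fingers pressing the bar would run into it: raise them above z = 52 mm before they come there.
- carriage: Light wooden carriage 90 mm long (x, along the slide), 92 mm wide over its low flanges, 62 mm high, 0.7 kg, a metal ring flat on top (54 mm up). Origin: middle of its underside, at jig z = 18 mm. It bridges the bar with a groove 40 wide, 22 mm high. Front at x = +45 mm, at the start 5 to 25 mm short of the catch. At the end stop its origin is at jig x = +58 mm, its rear face 6 mm past the catch.
- carriage_rear (a point): Centre of the carriage's flat upright rear face, where it is pushed: 45 mm behind the carriage's origin, 42 mm above its underside (jig z = 60 mm). In the middle the face spans jig z = 40 to 80 mm, 70 mm wide.
- tin: Round tin with green lid, 70 mm across, 52 mm high, standing near the push end of the jig; origin at the middle of its underside. Leave alone.
- bottle: White glue bottle with orange nozzle, 54 mm across, 160 mm high; origin at the middle of its underside. Leave alone.
- jar: Glass jar, 62 mm across, 82 mm high; origin at the middle of its underside. Leave alone.
- sander: Wooden sanding block, 105 x 128 x 28 mm; origin at the middle of its underside. Leave alone.
- tall_stack_1: Foot of the nearest of four tall fixed upright bamboo stacks on the left of the bench, 80 to 93 mm thick, 0.60 to 0.78 m high; they always stand at x, y = 0.505, 0.200; 0.475, 0.305; 0.568, 0.320 and 0.620, 0.240 m. An arm that comes from the left must draw back towards its base (about 0.37 m from its axis) before it swings past them.

How it is judged:
On the way, in this order (a step that is already met when the one before it is completed fails the run):
1. the fingers hold the spring bar down while the carriage is still short of the catch (value of joint bar above 0.007 m and contact force between the fingers and bar above 0.5 N and x of carriage in the frame of jig below -0.04 m), for 0.1 s.
2. the carriage's front is over the catch, with the bar down (value of joint bar above 0.006 m and x of carriage in the frame of jig above -0.04 m), for 0.1 s.
At the end, for the whole second after the job is handed in: The carriage is past the catch, within 5.5 mm of the end stop and at rest, and the spring bar has come back up to within 3 mm of its top position behind it (x of carriage in the frame of jig above 0.0525 m and value of joint bar below 0.003 m and linear speed of carriage below 0.01 m/s); the robot touches nothing.
It fails at once if the carriage is lifted or tipped out of its slide (z of carriage in the frame of jig above 0.027 m or angle between carriage's own z axis and vertical above 0.15 rad).
It fails at once if a bystander is moved more than 20 mm or tipped (distance of any of tin, bottle, jar, sander from where it was at the start of the episode above 0.02 m or angle between bottle's own z axis and vertical above 0.4 rad).
It also fails if it takes over 42 s, if anything falls off the work surface, if the arm or the gripper's body presses on something with over 40 N, if the wrist force passes 120 N, or if a joint passes its speed limit or range.

## Working session

There is one attempt and no reset: what is moved stays moved. The work goes in short steps, Python scripts to look and compute and a tool call to move; the robot and the scene stay as the last step left them, time stands still between calls to the robot, and variables do not carry over. Pictures are saved under pics/ and viewed, at most 10 in all, crops included, and the job is handed in when it is done.

Besides the shell and the picture viewer there is one more tool, called after ">>>" as a command line: name --argument value ..., lists and objects as JSON in quotes. move_arm: Moves the arm, as the interface text tells. Its arguments: {"type":"object","properties":{"plan":{"type":"array"},"force":{"type":"number"}},"required":["plan"]}

```bash
mkdir -p pics; python3 - <<'E'
from station import *
import cv2,numpy as np
for n in ("scene","top"):
    p,d=capture(n); cv2.imwrite(f"pics/{n}0.png",p[:,:,::-1]); np.savez(f"{n}0.npz",p=p,d=d,**camera_params(n))
    print(n,camera_params(n))
s=state(); print(s['t'],s['eef_pos'],s['eef_rot'],s['ft_force'],s['grip_width'])
E
```

```text
scene {'fx': 396.93454733058434, 'fy': 396.93454733058434, 'cx': 319.00298887512747, 'cy': 194.46705493387046, 'R': array([[-0.20978035, -0.97767039,  0.01236166],
       [-0.77088489,  0.15760657, -0.61716826],
       [ 0.60143885, -0.13899919, -0.78673409]]), 't': array([0.05852928, 0.5210774 , 0.58630082])}
top {'fx': 371.15438032135177, 'fy': 371.15438032135177, 'cx': 321.47749916597434, 'cy': 200.7406554568743, 'R': array([[ 1.34973068e-03, -9.99999087e-01, -6.47434257e-05],
       [-9.95402129e-01, -1.33732522e-03, -9.57748061e-02],
       [ 9.57746321e-02,  1.93715938e-04, -9.95403025e-01]]), 't': array([-0.06494184,  0.60556225,  1.02240614])}
0.1 [0.17684846 0.62490378 0.23051139] [-4.31674901e-01 -3.11169278e+00  2.40200715e-03] [-0.91096259 -0.17038249 -0.07532351] 0.08526240808149045
```

View pics/top0.png

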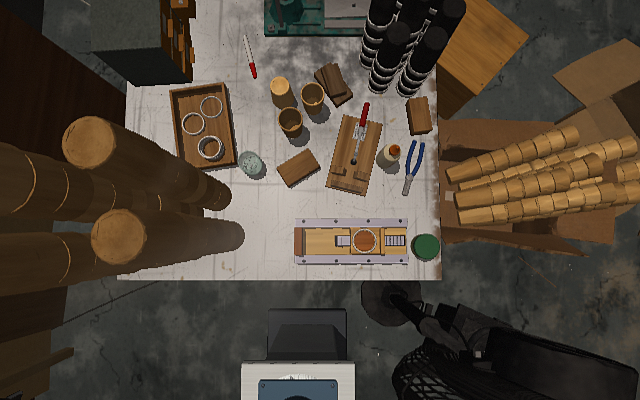

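View pics/scene0.png

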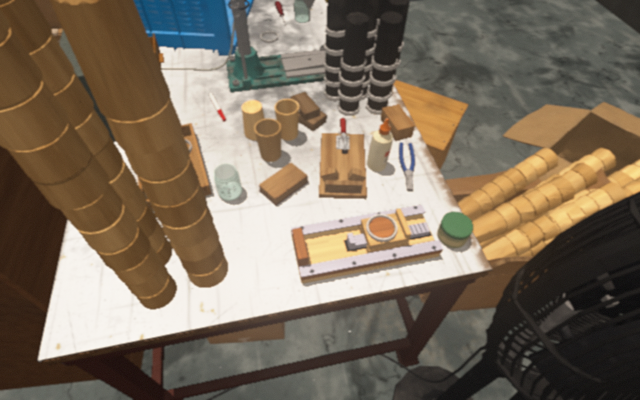

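The top view shows the jig at about (350,241): end stop on the left (299), carriage with ring at (365,240), bar push end at about (395,240), tin at (426,246). So jig +x points along world +y. Now I'll measure it.

```bash
cat > h.py <<'E'
import numpy as np,cv2
def load(n): return np.load(n+"0.npz")
def ray(c,u,v,z):
    d=c['R'].T@np.array([(u-c['cx'])/c['fx'],(v-c['cy'])/c['fy'],1.]); o=-c['R'].T@c['t']
    return o+d*(z-o[2])/d[2]
def cloud(c):
    v,u=np.mgrid[:400,:640]; d=c['d']
    P=np.stack([(u-c['cx'])/c['fx']*d,(v-c['cy'])/c['fy']*d,d],-1)
    return (P-c['t'])@c['R']
E
python3 - <<'E'
from h import *
c=load('top'); W=cloud(c); p=c['p'].astype(int)
hsv=cv2.cvtColor(c['p'],cv2.COLOR_RGB2HSV)
print("table z",np.median(W[205:212,300:400,2]))
for v in (222,230,240,250,260): print(v,[(u,*np.round(W[v,u]*1000).astype(int)) for u in (299,320,343,365,380,390,397,404)])
# guides: lavender
roi=np.zeros((400,640),bool); roi[212:272,288:415]=1
m=(roi&(p[...,2]>p[...,0]+5)&(p[...,2]>110)).astype(np.uint8)
n,l,st,ce=cv2.connectedComponentsWithStats(m)
for i in range(1,n):
    if st[i,4]>60:
        ys,xs=np.nonzero(l==i); r=cv2.minAreaRect(np.c_[xs,ys].astype(np.float32)); print(st[i],r,[np.round(ray(c,*q,.037),4) for q in cv2.boxPoints(r)])
t=roi*0+((hsv[...,0]>45)&(hsv[...,0]<85)&(hsv[...,1]>80)); t[:, :405]=0;t[:225]=0;t[270:]=0;t[:,445:]=0
ys,xs=np.nonzero(t); (q,r)=cv2.minEnclosingCircle(np.c_[xs,ys].astype(np.float32)); print("tin",ray(c,*q,.052),r/371*.9)
cv2.imwrite("pics/crop.png",cv2.resize(c['p'][205:280,285:445,::-1],None,fx=5,fy=5,interpolation=cv2.INTER_CUBIC))
E
```

```text
table z -0.00023702473165314656
222 [(299, np.int64(545), np.int64(-1), np.int64(34)), (320, np.int64(545), np.int64(-60), np.int64(38)), (343, np.int64(545), np.int64(-125), np.int64(33)), (365, np.int64(545), np.int64(-186), np.int64(39)), (380, np.int64(545), np.int64(-228), np.int64(34)), (390, np.int64(545), np.int64(-255), np.int64(40)), (397, np.int64(546), np.int64(-276), np.int64(35)), (404, np.int64(546), np.int64(-295), np.int64(36))]
230 [(299, np.int64(522), np.int64(-4), np.int64(71)), (320, np.int64(523), np.int64(-60), np.int64(21)), (343, np.int64(523), np.int64(-125), np.int64(19)), (365, np.int64(523), np.int64(-183), np.int64(62)), (380, np.int64(522), np.int64(-221), np.int64(79)), (390, np.int64(523), np.int64(-259), np.int64(17)), (397, np.int64(523), np.int64(-279), np.int64(19)), (404, np.int64(524), np.int64(-299), np.int64(16))]
240 [(299, np.int64(495), np.int64(-4), np.int64(67)), (320, np.int64(495), np.int64(-60), np.int64(16)), (343, np.int64(495), np.int64(-124), np.int64(35)), (365, np.int64(496), np.int64(-182), np.int64(69)), (380, np.int64(496), n
[... 384 characters left out ...]
int64(69)), (380, np.int64(469), np.int64(-221), np.int64(74)), (390, np.int64(467), np.int64(-258), np.int64(17)), (397, np.int64(467), np.int64(-278), np.int64(18)), (404, np.int64(467), np.int64(-298), np.int64(17))]
260 [(299, np.int64(440), np.int64(-2), np.int64(39)), (320, np.int64(440), np.int64(-60), np.int64(37)), (343, np.int64(440), np.int64(-124), np.int64(40)), (365, np.int64(440), np.int64(-185), np.int64(35)), (380, np.int64(440), np.int64(-226), np.int64(39)), (390, np.int64(440), np.int64(-254), np.int64(39)), (397, np.int64(440), np.int64(-274), np.int64(35)), (404, np.int64(440), np.int64(-292), np.int64(39))]
tin [ 0.4785738  -0.35079418  0.052     ] 0.032001838015738845
```

View pics/crop.png

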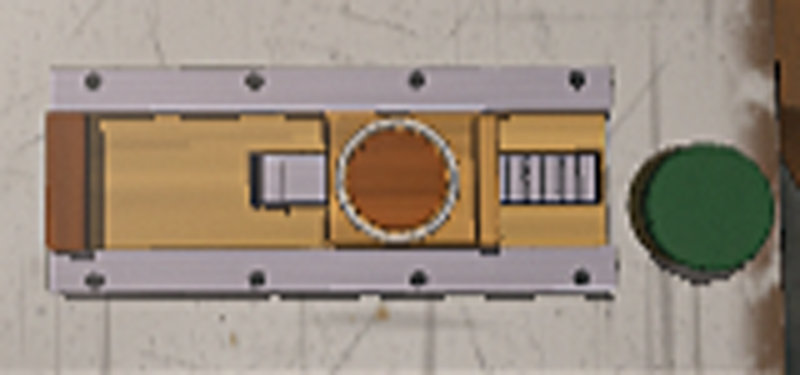

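```bash
python3 - <<'E'
from h import *
c=load('top')
for n,u,v,z in [("gTL",50,67,.037),("gTR",611,67,.037),("gBL",50,292,.037),("gBR",614,296,.037),("barEnd",599,178,.036),("catchEnd",261,179,.048),("barT",550,153,.036),("barB",550,204,.036),("carRear",498,180,.08),("carFront",328,180,.072),("ring",399,180,.072),("stopL",47,180,.068),("stopface",87,180,.068),("tin",708,208,.052)]:
    print(n,np.round(ray(c,285+u/5-.4,205+v/5-.4,z)*1000,1))
# straight edge fit of guides in fine depth
W=cloud(c); Z=W[...,2]
E
```

```text
gTL [556.3  11.   37. ]
gTR [ 556.7 -303.    37. ]
gBL [431.7  10.   37. ]
gBR [ 430. -302.   37.]
barEnd [ 494.9 -295.3   36. ]
catchEnd [ 494.2 -106.5   48. ]
barT [ 508.7 -268.2   36. ]
barB [ 480.4 -267.7   36. ]
carRear [ 494.2 -231.6   80. ]
carFront [ 493.9 -141.5   72. ]
ring [ 494.  -179.7   72. ]
stopL [493.7   9.9  68. ]
stopface [493.7 -11.7  68. ]
tin [ 478.8 -351.1   52. ]
```

The jig is aligned with world +y: origin at about (0.494, -0.114), spans match within 2 mm, and the carriage origin is at jig x ≈ -72 mm. I'll draw the arm back towards the base first, closing the fingers.

>>> move_arm --plan '[[0,[0,-4,-1],[0,0,0]],[0,[0,-9,-2],[0,0,0]],[0,[0,-14,-4],[0,0,0]],[0,[0,-19,-5],[0,0,0]],[0,[0,-24,-6],[0,0,0]],[0,[0,-28,-6],[0,0,0]],[0,[0,-28,-6],[0,0,0]],[0,[0,-28,-6],[0,0,0]]]' --force 60

```text
t: 1.1
eef_pos: [0.1009, 0.3567, 0.2915]
eef_rot: [0.432, 3.112, 0.002]
ft_force: [-0.1, 0.1, -0.3]
grip_width: 0.0002
grip_force: 0.0
```

>>> move_arm --plan '[[0,[-5.8,-0.5,0],[0,0,9]],[0,[-11.4,-1.8,0],[0,0,18]],[0,[-16.8,-4.0,0],[0,0,27]],[0,[-21.8,-7.1,0],[0,0,36]],[0,[-26.2,-10.8,0],[0,0,45]],[0,[-29.9,-15.3,0],[0,0,54]],[0,[-33.0,-20.2,0],[0,0,63]],[0,[-35.2,-25.6,0],[0,0,72]]]'

```text
t: 2.1
eef_pos: [0.3717, 0.012, 0.2917]
eef_rot: [2.183, 2.256, 0.0]
ft_force: [2.0, 0.2, -0.3]
grip_width: -0.0002
grip_force: 0.0
```

>>> move_arm --plan '[[0,[-5,2,0],[0,0,1.9]],[0,[-10.5,4.2,1],[0,0,1.9]],[0,[-16,6.4,2.5],[0,0,1.9]],[0,[-21.5,8.6,4.5],[0,0,1.9]],[0,[-26,10.4,8],[0,0,1.9]],[0,[-28.1,11.3,12],[0,0,1.9]],[0,[-28.1,11.3,17],[0,0,1.9]],[0,[-28.1,11.3,19],[0,0,1.9]]]'

```text
t: 3.1
eef_pos: [0.4925, -0.2624, 0.0981]
eef_rot: [-2.213, -2.225, 0.005]
ft_force: [0.2, -0.3, -0.1]
grip_width: -0.0
grip_force: 0.0
```

```bash
python3 - <<'E'
from station import *
import cv2
p,d=capture("scene"); cv2.imwrite("pics/s1.png",cv2.resize(p[150:320,220:500,::-1],None,fx=2.8,fy=2.8))
s=state(); print(s['eef_pos'],s['eef_rot'],s['ft_force'],s['joint_positions'])
E
```

```text
[ 0.49204144 -0.26174455  0.09727796] [-2.21133541 -2.22481591  0.00497947] [-1.72290738  0.81539244 -1.41814664] [-0.06779908  0.66001275  0.64776978  1.90519298 -0.55801174  0.76973285
  0.90061476]
```

View pics/s1.png

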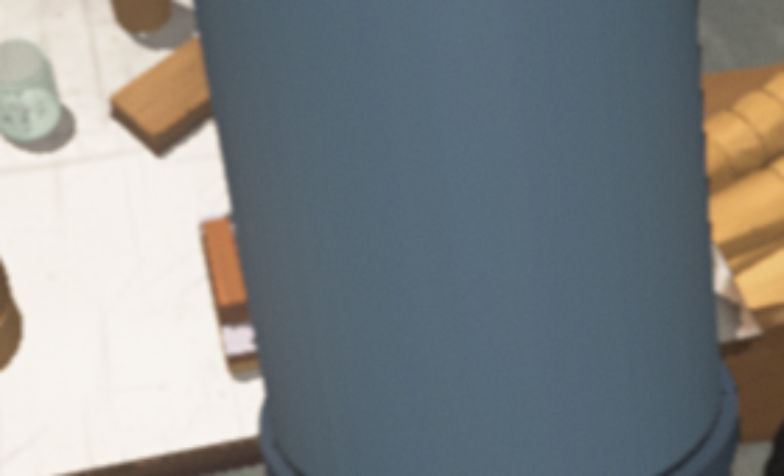

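The scene view is blocked by the forearm, with only the stop at (225,270) visible, so I'll go by force feedback. Descending to just above the bar.

>>> move_arm --plan '[[0,[-0.4,0.2,1.5],[0,0,0]],[0,[-0.4,0.2,3],[0,0,0]],[0,[-0.4,0.2,4.5],[0,0,0]],[0,[-0.4,0.2,5],[0,0,0]],[0,[-0.4,0.2,5.5],[0,0,0]],[0,[-0.4,0.2,5.5],[0,0,0]],[0,[-0.4,0.2,5.5],[0,0,0]],[0,[-0.4,0.2,5.5],[0,0,0]]]'

```text
t: 4.15
eef_pos: [0.4957, -0.2667, 0.0466]
eef_rot: [2.215, 2.227, 0.0]
ft_force: [0.7, -0.2, -1.3]
grip_width: 0.0004
grip_force: 0.0
```

>>> move_arm --plan '[[0,[0,0,0.5],[0,0,0]],[0,[0,0,1.0],[0,0,0]],[0,[0,0,1.4],[0,0,0]],[0,[0,0,1.8],[0,0,0]],[0,[0,0,2.1],[0,0,0]],[0,[0,0,2.2],[0,0,0]],[0,[0,0,2.2],[0,0,0]],[0,[0,0,2.2],[0,0,0]]]'

```text
t: 5.15
eef_pos: [0.4955, -0.2666, 0.0245]
eef_rot: [-2.216, -2.227, -0.0]
ft_force: [-1.0, 1.8, 4.1]
grip_width: 0.0002
grip_force: 2.5
```

>>> move_arm --plan '[[0,[0.5,0,0],[0,0,0]],[0,[1.0,0,0],[0,0,0]],[0,[1.5,0,0],[0,0,0]],[0,[2.0,0,0],[0,0,0]],[0,[2.5,0,0],[0,0,0]],[0,[3.0,0,0],[0,0,0]],[0,[3.5,0,0],[0,0,0]],[0,[3.5,0,0],[0,0,0]]]'

```text
t: 6.15
eef_pos: [0.4957, -0.2335, 0.0247]
eef_rot: [2.214, 2.224, -0.002]
ft_force: [0.1, -7.8, 3.2]
grip_width: -0.0001
grip_force: 2.5
```

>>> move_arm --plan '[[0,[0.6,0,0],[0,0,0]],[0,[1.3,0,0],[0,0,0]],[0,[2.0,0,0],[0,0,0]],[0,[2.7,0,0],[0,0,0]],[0,[3.4,0,0],[0,0,0]],[0,[4.1,0,0],[0,0,0]],[0,[4.4,0,0],[0,0,0]],[0,[4.4,0,0],[0,0,0]]]'

```text
t: 7.15
eef_pos: [0.4954, -0.1897, 0.0247]
eef_rot: [2.214, 2.223, -0.002]
ft_force: [1.3, -7.6, 4.4]
grip_width: -0.0002
grip_force: 2.5
```

The carriage is sliding over the catch. Next I back off slightly, raise to z ≈ 60 mm and push on.

>>> move_arm --plan '[[0,[-0.5,0,0],[0,0,0]],[0,[-0.6,0,0],[0,0,0]],[0,[-0.6,0,-1.5],[0,0,0]],[0,[-0.6,0,-3],[0,0,0]],[0,[-0.6,0,-3.6],[0,0,0]],[0,[-0.6,0,-3.6],[0,0,0]],[0,[-0.3,0,-3.6],[0,0,0]],[0,[0,0,-3.6],[0,0,0]]]'

```text
t: 8.15
eef_pos: [0.4948, -0.1872, 0.0599]
eef_rot: [-2.215, -2.227, 0.0]
ft_force: [0.5, -0.5, -0.7]
grip_width: -0.0003
grip_force: 0.0
```

>>> move_arm --plan '[[0,[0.6,0,0],[0,0,0]],[0,[1.4,0,0],[0,0,0]],[0,[2.2,0,0],[0,0,0]],[0,[3.0,0,0],[0,0,0]],[0,[3.8,0,0],[0,0,0]],[0,[4.6,0,0],[0,0,0]],[0,[5.4,0,0],[0,0,0]],[0,[5.8,0,0],[0,0,0]]]'

```text
t: 9.15
eef_pos: [0.4954, -0.1323, 0.0609]
eef_rot: [2.214, 2.222, -0.003]
ft_force: [-0.3, -8.4, 4.2]
grip_width: 0.0
grip_force: 4.2
```

>>> move_arm --plan '[[0,[0.3,0,0],[0,0,0]],[0,[0.6,0,0],[0,0,0]],[0,[0.9,0,0],[0,0,0]],[0,[1.2,0,0],[0,0,0]],[0,[1.5,0,0],[0,0,0]],[0,[1.7,0,0],[0,0,0]],[0,[1.8,0,0],[0,0,0]],[0,[1.8,0,0],[0,0,0]]]'

```text
t: 10.15
eef_pos: [0.4945, -0.1137, 0.0603]
eef_rot: [2.215, 2.224, -0.003]
ft_force: [0.6, -7.7, -3.0]
grip_width: -0.0004
grip_force: 3.5
```

>>> move_arm --plan '[[0,[0.1,0,0],[0,0,0]],[0,[0.2,0,0],[0,0,0]],[0,[0.3,0,0],[0,0,0]],[0,[0.3,0,0],[0,0,0]],[0,[0.4,0,0],[0,0,0]],[0,[0.4,0,0],[0,0,0]],[0,[0.4,0,0],[0,0,0]],[0,[0.4,0,0],[0,0,0]]]'

```text
t: 11.15
eef_pos: [0.4944, -0.1136, 0.0605]
eef_rot: [2.215, 2.217, -0.007]
ft_force: [-0.3, -16.7, -3.2]
grip_width: 0.0002
grip_force: 8.1
```

Position no longer advances while force rises to 17 N, where the stop should be. Retreating to look.

>>> move_arm --plan '[[0,[-1,0,0],[0,0,0]],[0,[-2,0,-1],[0,0,0]],[0,[-2,0,-6],[0,0,0]],[0,[-3,0,-12],[0,0,0]],[0,[-5,-3,-17],[0,0,0]],[0,[-5,-8,-19],[0,0,0]],[0,[-5,-10,-20],[0,0,0]],[0,[-5,-10,-20],[0,0,0]]]'

```text
t: 12.15
eef_pos: [0.3944, -0.1577, 0.2612]
eef_rot: [-2.215, -2.227, -0.006]
ft_force: [0.5, 0.9, 0.7]
grip_width: -0.0004
grip_force: 0.0
```

```bash
python3 - <<'E'
from station import *
import cv2
a,_=capture("top"); b,_=capture("scene")
a=cv2.resize(a[200:290,270:450],(720,360)); b=cv2.resize(b[180:300,260:500],(480,240))
o=np.zeros((600,720,3),'u1') if 0 else __import__('numpy').zeros((600,720,3),'uint8'); o[:360]=a; o[360:,:480]=b
cv2.imwrite("pics/e.png",o[:,:,::-1]); s=state(); print(s['t'],s['eef_pos'],s['ft_force'])
E
```

```text
12.25 [ 0.39572412 -0.15759321  0.26060732] [ 0.90187276  0.84737456 -0.24678569]
```

View pics/e.png

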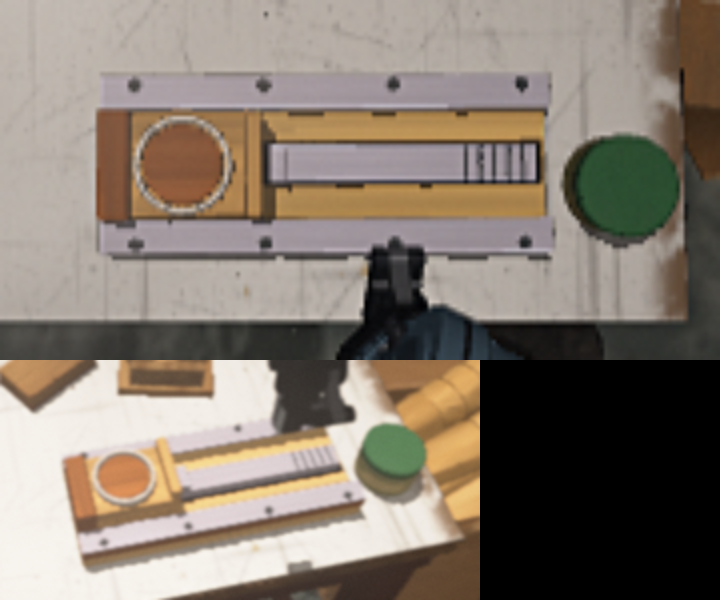

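In the top view the carriage sits against the stop (130,165), and the whole catch is exposed behind it (278,163). I'll check the catch height by depth, then hand in.

```bash
python3 - <<'E'
from station import *
import numpy as np
from h import cloud
p,d=capture("top"); W=cloud(dict(camera_params("top"),d=d))
z=np.median(W[237:244,338:341,2]); zb=np.median(W[237:244,350:375,2]); print(z,zb)
if z>.044 and zb>.032: print(close_job())
E
```

```text
0.04735289434948551 0.03540090433027559
the job is handed in; nothing more can be done
None
```

The carriage is against the end stop and the catch has sprung up behind it: depth readings put the catch at 47 mm and the bar at 35 mm, against 48 and 36 mm when fully up. The job was handed in with the arm clear; no verdict was returned.

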